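Unhook a battery pack from its charging dock

TASK

Take the grey battery pack out of its charging dock: gently draw it towards the hooded end, against the sprung buffer, until its blue tongue is free of the orange retaining lip, tip that blue end up over the lip, then draw the yellow tongue out from under the hood. Lay the pack gently, flat and right side up inside the blue tray and let go. Never force the pack against the dock, and leave the other things on the bench where they are.

Things in the scene. Friction and masses are not known exactly. Their poses are not given: they have to be found in the camera images.
- pack_centre (a point): Centre of the battery pack's grey case, half-way up. Case 80 (x) x 44 (y) x 40 (z) mm, 0.17 to 0.35 kg, flat underside; its end faces are 40 mm fore and aft. x runs along the pack to the blue tongue, z up. Grip the case across y at the middle of its length, fingertips no lower than 6 mm above its underside; there is free space beside its middle 30 mm.
- pack_hinge (a point): On the pack's yellow hinge tongue (its -x end; 36 mm wide, 8 mm thick, level with the underside): the axis, along y, of its rounded end (radius 4 mm). It lies 73 mm behind (-x) and 16 mm below the case centre; tilt the pack about this line.
- pack_blue_tip (a point): Middle of the tip of the pack's blue locking tongue (36 mm wide, 8 mm thick, level with the underside), 69 mm ahead (+x) and 16 mm below the case centre. At the start its last 2 to 24 mm lie under the dock's orange retaining lip.
- dock: Charging dock fixed to the bench: grey base plate 232 x 90 x 8 mm, origin at the centre of its underside, x from the hooded end (roughly facing the robot) to the lip end. On it a black cradle, floor 12 mm over the bench, carries the pack, blue tongue to +x. The cradle is clamped up to 9.5 mm either way along x, not measured: feel for it. Over 14 N between the pack and the lip, hood, buffer or walls does damage.
- dock_hood_end (a point): Middle of the base plate's -x edge, on its top. At this end an orange hood (underside 19, top 23 mm over the cradle floor) covers the yellow tongue and a sprung buffer. Drawn to -x the pack slides freely (1 to 3 N friction) 1 to 22 mm, then meets the buffer: 2 N at first, 2 N more per mm, hard stop after 3.5 mm (9 N). Let go, it pushes the pack back. A pull of 8.5 to 10 N is right.
- dock_lip_end (a point): Middle of the base plate's +x edge, on its top. At this end is the orange retaining lip, underside 10.5 and top 14.5 mm over the cradle floor. The blue tongue is free of it once the buffer is pressed in 1.5 mm (5 N). Held so, tilt the blue end up: 15 degrees clear the lip, over 21 bind under the hood; then draw the pack out along its tilted x. Guides 14 mm high flank the case ends, 4 mm off.
- tray: Open blue tray, fixed to the bench, 190 mm (x) x 150 mm (y) x 24 mm high outside, walls and floor 4 mm; origin at the centre of its underside, z up.
- module_2: Bystander: small white module, 31 x 31 x 24 mm, loose on the bench between dock and tray.
- marker_pen: Bystander: black-and-white marker pen, 135 mm long, loose on the bench.
Things that resemble listed ones, but are neither listed nor needed, are in the scene too. Of the things that look like the part that bears pack_centre, the larger one is meant.

How it is judged (in metres and radians):
On the way:
1. the blue end of the pack is tipped up by more than 8 degrees while the pack is still over the dock (angle between pack_centre's own z axis and vertical above 0.14 rad and x of pack_centre in the frame of dock between -0.03 and 0.04 m and y of pack_centre in the frame of dock between -0.02 and 0.02 m and z of pack_centre in the frame of dock below 0.09 m), for 0.1 s.
At the end, for the whole second after the job is handed in: The pack lies inside the tray on its floor, flat and right side up (within about 4.5 degrees), its centre within 45 mm (tray x) and 55 mm (tray y) of the tray's centre and 18 to 30 mm above its underside, at rest and let go (x of pack_centre in the frame of tray between -0.045 and 0.045 m and y of pack_centre in the frame of tray between -0.055 and 0.055 m and z of pack_centre in the frame of tray between 0.018 and 0.03 m and angle between pack_centre's own z axis and vertical below 0.08 rad and linear speed of pack below 0.01 m/s and contact force between pack and dock below 0.05 N); the robot touches nothing.
It fails at once if more than 14 N between the pack and the dock's lip, hood, buffer, walls and guides (contact force between pack and dock above 14 N).
It fails at once if the pack dropped or thrown into the tray (faster than 0.5 m/s just above its floor) (z of pack_centre in the frame of tray below 0.07 m and horizontal distance between pack_centre and tray below 0.09 m and linear speed of pack above 0.5 m/s).
It fails at once if the white module or the marker pen pushed more than 30 mm from its place (distance of any of module_2, marker_pen from where it was at the start of the episode above 0.03 m).
It also fails if it takes over 72 s, if anything falls off the work surface, if the arm or the gripper's body presses on something with over 40 N, if the wrist force passes 120 N, or if a joint passes its speed limit or range.

ROBOT

A 6-joint arm with a two-finger parallel gripper is mounted at the origin on a cart in front of the work surface, level with it; the furniture and walls round the work are solid. World frame = base frame: x ahead of the robot, y to its left, z up, the work surface at z = 0. Lengths are in m, angles in degrees, forces in N, time in s.
With the tool pointing down it reaches from about 0.25 to 0.8 m from the base axis. Payload 8.5 kg.
Tool frame: the origin (TCP) lies midway between the tips of the shut fingers; the grasp point (between the pads) lies 19 mm behind it; z points along the fingers, y is the line along which they close (so a half turn about z gives the same grasp; the last joint's range is limited). The gripper opens to 85 mm and grips with 20 to 120 N. Pads are 22 mm wide; open, the fingers measure 114 mm over their backs; the gripper's body (76 mm by 85 mm) begins 54 mm behind the grasp point. The pads swing forward as they close: fully open they stand 13 mm farther back than shut.
Start: joints at [63.255, 13.648, -0.773, 75.585, 0, 90], TCP at [0.236, 0.469, 0.231] pointing down, gripper open.
Joint ranges: [-152.45, 152.45], [-59.26, 108.67], [-65.41, 83.53], [-104.44, 129.93], [-82.83, 76.93], [-180, 180]. Speed limits (degrees/s): [127.2, 127.2, 159.86, 180, 180, 180].

INTERFACE

Orientations are given as [roll, pitch, yaw] about the fixed x, y, z axes, in that order (R = Rz(yaw) Ry(pitch) Rx(roll)).
In Python, from station import ctrl, vision gives the robot as it stands.
- The arm moves only by the tool play_rows, never from a script. Its arguments are lists of equal length, an entry for each row: "angular": the turn, a rotation vector about the tool's x, y, z in units of 1.5 rad (1.0 is 1.5 rad), a list of three; "translation": the shift along the tool's x, y, z in units of 0.08 m (1.0 is 0.08 m), a list of three; "gripper": the gripper command: -1 is fully open, 1 is shut, values between are in proportion. A call has 1 to 12 rows; each row shifts and turns the commanded pose from where the row before left it, along the tool's axes as they then stand; what a row does not reach is not made up. A row lasts 1/12 s, in which the tool goes at most 41.7 mm and 7.16 degrees, less where a joint would pass 70% of its speed; a pose out of reach is approached as far as the arm can. A call with a number of a shift or a turn outside -1 to 1 is refused whole. A call with a gripper value outside its range is refused whole. The fingers move at their own pace and stop on an object; "grip_force" is the grip in N (left out, the last holds). Time passes only in rows, so rows that do not move let the fingers close. It gives the time, the measured TCP pose, the force, the opening and the grip force at its end, in the units of the state.
- ctrl.observe(): the state, without advancing time (a new reading comes with each control period).
- vision.get_image(name): name is "scene" or "top" or "wrist"; returns a dict with "img" (420x560x3 uint8, red, green, blue), "z_map" (420x560 float32, m along the optical axis (not along the pixel's ray), 0 where there is no reading), "intrinsics" (3x3 intrinsics, pixels), "camera_from_world" (4x4, takes a point from world to camera coordinates); the wrist camera has in their place "hand_eye" (4x4, takes a point from camera to tool coordinates, whose origin is the TCP and whose axes are the flange's). Camera axes: x right, y down, z forward; pixel columns grow to the right and rows downward; lengths in m; the calibration is good to about 2 mm. A picture is of the moment at which its call begins: read the wrist's pose just before it.
- ctrl.close_job(): hands the job in; it is judged then, once.
The state is a dict: "time_s": time; "joint_positions": joint angles; "qvel": joint speeds; "joint_efforts": joint torques, N m; "ee_pos": TCP position; "eef_rot": TCP orientation; "contact_force": force on the tool from outside, world axes, zero at the start; "wrist_torque": the same for the moment, N m; "finger_gap": opening from 0.0 (shut) to 1.0 (fully open); "gripper_force": force on a finger pad.
Only numpy, scipy, OpenCV 4.12 (cv2) and the standard library are available. Lean on these libraries where they do the work, as an engineer would, in place of code of your own. Each camera call takes 0.05 s, during which the arm holds its last target. There are 200 camera calls.

## Working session

There is one attempt and no reset: what is moved stays moved. The work goes in short steps, Python scripts to look and compute and a tool call to move; the robot and the scene stay as the last step left them, time stands still between calls to the robot, and variables do not carry over. Pictures are saved under pics/ and viewed, at most 10 in all, crops included, and the job is handed in when it is done.

Besides the shell and the picture viewer there is one more tool, called after "Request:" as name(argument=value, ...) on one line, values as JSON. play_rows: Moves the arm, as the interface text tells. Shifts and turns lie within -1 to 1; 1 stands for 0.08 m of shift or 1.5 rad of turn. Its arguments: {"type":"object","properties":{"angular":{"type":"array"},"translation":{"type":"array"},"gripper":{"type":"array"},"grip_force":{"type":"number"}},"required":["angular","translation","gripper"]}

```bash
ls; mkdir -p pics; python3 - <<'E'
from station import ctrl, vision
import cv2,pickle
print(ctrl.observe())
d={}
for n in("scene","top"):
    d[n]=vision.get_image(n); cv2.imwrite(f"pics/{n}0.png",d[n]["img"][:,:,::-1])
    print(n,d[n]["intrinsics"].round(1).tolist(),d[n]["camera_from_world"].round(3).tolist())
pickle.dump(d,open("d0.pkl","wb"))
E
```

```text
pics
{'time_s': 0.0, 'joint_positions': array([ 6.32548050e+01,  1.36805354e+01, -8.18064340e-01,  7.55843995e+01,
        7.89117039e-04,  9.00002983e+01]), 'qvel': array([ 0.06327199,  0.01909686,  0.19242184, -0.06972779,  0.0091101 ,
        0.03531814]), 'joint_efforts': array([-4.03448503e-03, -5.38782477e+01,  3.46441054e+01,  1.78002164e-02,
        1.04509481e-04, -2.72374081e-05]), 'ee_pos': array([0.23606637, 0.46845422, 0.23067387]), 'eef_rot': array([-1.79917001e+02, -7.88684156e-04,  1.53254506e+02]), 'contact_force': array([-0.04147452,  0.07384258,  0.20539629]), 'wrist_torque': array([ 0.01928148, -0.02593875, -0.01622763]), 'gripper_force': 0.0, 'finger_gap': 1.0045976963297791}
scene [[433.9, 0.0, 270.8], [0.0, 433.9, 208.2], [0.0, 0.0, 1.0]] [[0.789, -0.615, -0.004, -0.436], [-0.342, -0.433, -0.834, 0.312], [0.511, 0.659, -0.552, 0.695], [0.0, 0.0, 0.0, 1.0]]
top [[402.5, 0.0, 271.2], [0.0, 402.5, 206.0], [0.0, 0.0, 1.0]] [[-0.002, -1.0, 0.029, 0.076], [-0.983, -0.004, -0.183, 0.62], [0.183, -0.028, -0.983, 0.975], [0.0, 0.0, 0.0, 1.0]]
```

View pics/top0.png

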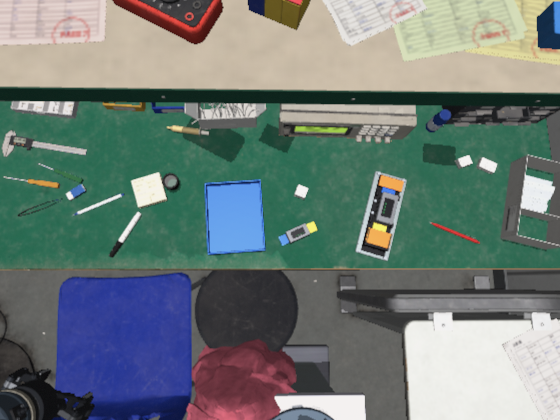

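View pics/scene0.png

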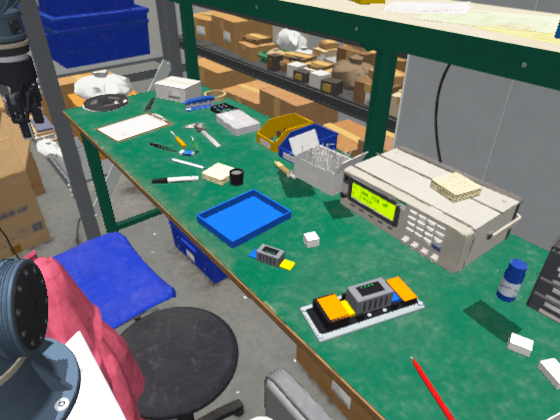

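The top view shows the docked pack with orange hood and lip at about (385,210). A small loose look-alike lies at (298,233), the tray at (235,217), the white module at (301,191) and the pen at (126,233). Candidates for the pack are (386,207) in the dock and (298,233) loose and smaller; I choose the larger, docked one.

```bash
cat > h.py <<'E'
import numpy as np,cv2
from scipy.spatial.transform import Rotation as R
def cloud(d,T=None):
    "world points HxWx3; T world_from_cam"
    z=d["z_map"];K=d["intrinsics"];v,u=np.indices(z.shape)
    p=np.stack([(u-K[0,2])*z/K[0,0],(v-K[1,2])*z/K[1,1],z],-1)
    if T is None:T=np.linalg.inv(d["camera_from_world"])
    w=p@T[:3,:3].T+T[:3,3]; w[z<=0]=np.nan
    return w
def tool(s):
    T=np.eye(4);T[:3,:3]=R.from_euler("xyz",s["eef_rot"],degrees=True).as_matrix();T[:3,3]=s["ee_pos"];return T
def masks(img):
    h=cv2.cvtColor(img,cv2.COLOR_RGB2HSV).astype(int);H,S,V=h[...,0],h[...,1],h[...,2]
    return dict(orange=(H>7)&(H<21)&(S>180)&(V>150),yellow=(H>=23)&(H<33)&(S>170)&(V>150),blue=(H>100)&(H<120)&(S>150)&(V>80))
E
python3 - <<'E'
import pickle,numpy as np,cv2
from h import *
d=pickle.load(open("d0.pkl","rb"))["top"];w=cloud(d)
for u,v in[(378,172),(405,177),(387,258),(357,252),(390,184),(377,237),(387,207),(301,191),(298,233),(126,233),(235,217),(460,235)]:print((u,v),w[v,u].round(3))
m=masks(d["img"])["blue"]&(w[...,2]<.04)&(w[...,2]>-.01)
n,l,st,c=cv2.connectedComponentsWithStats(m.astype(np.uint8))
i=1+np.argmax(np.where(abs(c[1:,0]-235)<20,st[1:,4],0));P=w[l==i]
print("tray",cv2.minAreaRect(P[:,:2].astype(np.float32)),np.nanmin(P,0),np.nanmax(P,0))
m=(w[...,2]>.004)&(w[...,2]<.1)
n,l,st,c=cv2.connectedComponentsWithStats(m.astype(np.uint8));i=l[208,387]
print("dock",cv2.minAreaRect(w[l==i][:,:2].astype(np.float32)))
c=cv2.resize(d["img"][165:265,340:430],None,fx=6,fy=6,interpolation=cv2.INTER_CUBIC)
cv2.imwrite("pics/crop.png",c[:,:,::-1])
E
```

```text
(378, 172) [ 0.725 -0.219  0.007]
(405, 177) [ 0.712 -0.294  0.004]
(387, 258) [ 0.49  -0.232  0.006]
(357, 252) [ 0.506 -0.153  0.004]
(390, 184) [ 0.686 -0.244  0.028]
(377, 237) [ 0.543 -0.199  0.035]
(387, 207) [ 0.619 -0.224  0.052]
(301, 191) [ 0.666 -0.004  0.026]
(298, 233) [0.554 0.006 0.029]
(126, 233) [0.554 0.452 0.018]
(235, 217) [0.6   0.172 0.001]
(460, 235) [ 0.552 -0.432  0.007]
tray ((0.5999463796615601, 0.17462508380413055), (0.19100184738636017, 0.15433689951896667), 4.086633682250977) [ 0.50071421  0.09142974 -0.0025127 ] [0.69960802 0.25715262 0.02777487]
dock ((0.608310341835022, -0.22604574263095856), (0.10653506964445114, 0.2420261949300766), 73.54387664794922)
```

View pics/crop.png

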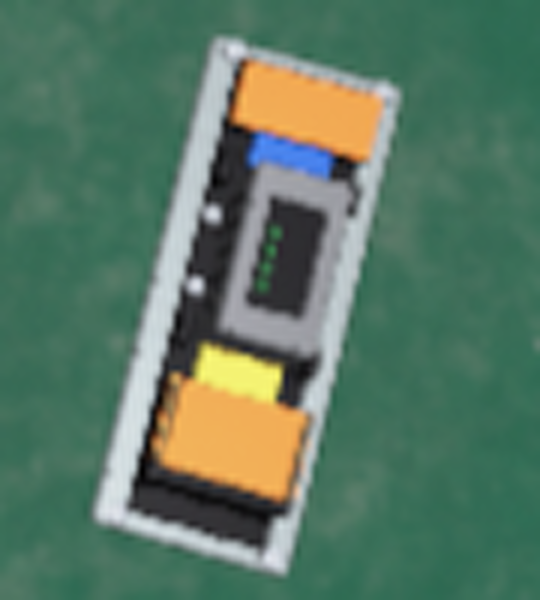

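The crop confirms the large grey pack in the dock: blue tongue at (290,155) under the lip and yellow tongue at (240,372) going under the hood. Next I'll plan the transit.

```bash
cat >> h.py <<'E'
def plan(s,dp,drot,n,T=None):
    "straight world shift dp in n rows, with constant tool turn drot (rad rotvec total, tool axes); prints rows"
    M=(tool(s) if T is None else T)[:3,:3];st=R.from_rotvec(np.array(drot)/n).as_matrix();out=[]
    for i in range(n):
        out.append((M.T@np.array(dp)/n/.08).round(3).tolist());M=M@st
    print("ang",(np.array(drot)/n/1.5).round(4).tolist());print("tr",out)
E
python3 - <<'E'
from station import ctrl,vision
from h import *
s=ctrl.observe();print(vision.get_image("wrist")["hand_eye"].round(3).tolist())
plan(s,np.array([.61,-.225,.25])-s["ee_pos"],[0,0,.0825*1.5*24],24)
E
```

```text
[[-0.001, -0.965, -0.261, 0.066], [1.0, -0.001, -0.0, -0.0], [-0.0, -0.261, 0.965, -0.143], [0.0, 0.0, 0.0, 1.0]]
ang [0.0, 0.0, 0.0825]
tr [[-0.336, -0.235, -0.01], [-0.363, -0.192, -0.01], [-0.384, -0.145, -0.01], [-0.399, -0.097, -0.01], [-0.408, -0.047, -0.01], [-0.41, 0.004, -0.01], [-0.407, 0.054, -0.01], [-0.397, 0.104, -0.01], [-0.381, 0.152, -0.01], [-0.359, 0.198, -0.01], [-0.332, 0.241, -0.01], [-0.3, 0.28, -0.01], [-0.263, 0.315, -0.01], [-0.222, 0.345, -0.01], [-0.178, 0.37, -0.01], [-0.131, 0.389, -0.01], [-0.082, 0.402, -0.01], [-0.031, 0.409, -0.01], [0.019, 0.41, -0.01], [0.07, 0.404, -0.01], [0.119, 0.393, -0.01], [0.167, 0.375, -0.01], [0.212, 0.352, -0.01], [0.254, 0.323, -0.01]]
```

Request:
play_rows(angular=[[0,0,0.0825],[0,0,0.0825],[0,0,0.0825],[0,0,0.0825],[0,0,0.0825],[0,0,0.0825],[0,0,0.0825],[0,0,0.0825],[0,0,0.0825],[0,0,0.0825],[0,0,0.0825],[0,0,0.0825]], translation=[[-0.336,-0.235,-0.01],[-0.363,-0.192,-0.01],[-0.384,-0.145,-0.01],[-0.4,-0.097,-0.01],[-0.408,-0.047,-0.01],[-0.41,0.004,-0.01],[-0.407,0.054,-0.01],[-0.397,0.104,-0.01],[-0.381,0.152,-0.01],[-0.36,0.198,-0.01],[-0.332,0.241,-0.01],[-0.3,0.28,-0.01]], gripper=[-1,-1,-1,-1,-1,-1,-1,-1,-1,-1,-1,-1])

```text
time_s: 1.15
ee_pos: [0.4235, 0.1202, 0.2409]
eef_rot: [-180.0, 0.0, 67.8]
contact_force: [0.4, 0.3, -0.0]
finger_gap: 0.998
gripper_force: 0.0
```

Request:
play_rows(angular=[[0,0,0.0825],[0,0,0.0825],[0,0,0.0825],[0,0,0.0825],[0,0,0.0825],[0,0,0.0825],[0,0,0.0825],[0,0,0.0825],[0,0,0.0825],[0,0,0.0825],[0,0,0.0825],[0,0,0.0825]], translation=[[-0.263,0.315,-0.01],[-0.222,0.345,-0.01],[-0.178,0.37,-0.01],[-0.131,0.389,-0.01],[-0.082,0.402,-0.01],[-0.031,0.409,-0.01],[0.019,0.41,-0.01],[0.07,0.404,-0.01],[0.119,0.393,-0.01],[0.167,0.375,-0.01],[0.212,0.352,-0.01],[0.254,0.323,-0.01]], gripper=[-1,-1,-1,-1,-1,-1,-1,-1,-1,-1,-1,-1])

```text
time_s: 2.15
ee_pos: [0.6105, -0.2266, 0.2502]
eef_rot: [180.0, 0.0, -17.3]
contact_force: [1.0, 0.3, 1.4]
finger_gap: 0.995
gripper_force: 0.0
```

Request:
play_rows(angular=[[0,0,0],[0,0,0],[0,0,0]], translation=[[0,0,0],[0,0,0],[0,0,0]], gripper=[-1,-1,-1])

```text
time_s: 2.4
ee_pos: [0.6097, -0.2249, 0.2499]
eef_rot: [-180.0, 0.1, -16.9]
contact_force: [-0.5, -0.2, 0.2]
finger_gap: 0.999
gripper_force: 0.0
```

```bash
python3 - <<'E'
from station import ctrl,vision
from h import *
import pickle
s=ctrl.observe();d=vision.get_image("wrist");pickle.dump((s,d),open("w1.pkl","wb"))
print(s["time_s"],s["ee_pos"],s["eef_rot"],s["contact_force"],s["joint_positions"])
cv2.imwrite("pics/w1.png",d["img"][:,:,::-1])
w=cloud(d,tool(s)@d["hand_eye"])
for k,m in masks(d["img"]).items():
    n,l,st,c=cv2.connectedComponentsWithStats(m.astype(np.uint8))
    for i in range(1,n):
        if st[i,4]>200:
            P=w[l==i];print(k,c[i].round(),st[i,4],np.nanmedian(P,0).round(4),cv2.minAreaRect(P[~np.isnan(P).any(1)][:,:2].astype(np.float32)))
E
```

```text
2.4 [ 0.60967874 -0.22488611  0.24986764] [-1.79987722e+02  8.39722814e-02 -1.68686145e+01] [-0.45208804 -0.21054811  0.24734707] [-2.02504486e+01  2.63103313e+01  2.08613399e+01  8.46355590e+01
  7.30261908e-03  1.76618169e+02]
orange [273. 244.] 1967 [ 0.5406 -0.208   0.0356] ((0.5404946208000183, -0.2049248218536377), (0.06052539497613907, 0.04012027010321617), 73.36062622070312)
yellow [268.  86.] 1973 [ 0.6899 -0.2486  0.0271] ((0.6894741058349609, -0.24835532903671265), (0.060321711003780365, 0.02797096222639084), 74.12088775634766)
yellow [269. 219.] 487 [ 0.5629 -0.2108  0.0206] ((0.5627003908157349, -0.2111256718635559), (0.03652762994170189, 0.016228366643190384), 71.32911682128906)
yellow [114. 252.] 566 [ 0.5722 -0.0333  0.0064] ((0.5717442631721497, -0.03231828659772873), (0.02619558572769165, 0.028346937149763107), 25.135473251342773)
blue [ 14. 308.] 1514 [0.5414 0.0942 0.0123] ((0.602827787399292, -0.00800788402557373), (0.07979384809732437, 0.3213008940219879), 25.8350887298584)
blue [ 47. 413.] 417 [ 0.1684  0.4352 -0.3043] ((0.365553081035614, 0.1471296101808548), (0.06695563346147537, 0.8130716681480408), 34.32164764404297)
```

View pics/w1.png

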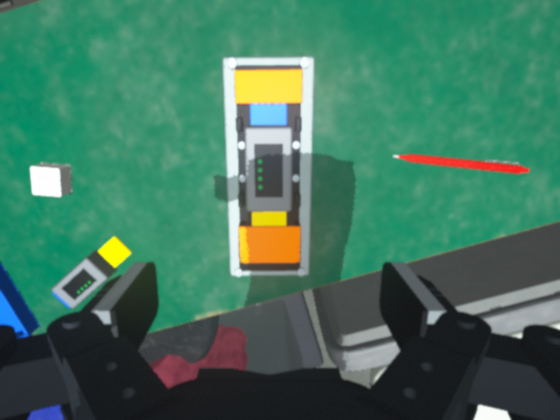

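The wrist view shows the dock upright in the image: lip (268,86), blue tongue (268,115), case (269,170), yellow tongue (269,219), hood (271,244). Nothing else is close to the case. Next I'll refine the axis and case pose.

```bash
python3 - <<'E'
from h import *
import pickle
s,d=pickle.load(open("w1.pkl","rb"));w=cloud(d,tool(s)@d["hand_eye"])
reg=np.zeros(w.shape[:2],bool);reg[50:285,215:325]=1
def rect(m,t):
    m=cv2.morphologyEx((m&reg).astype(np.uint8),cv2.MORPH_OPEN,np.ones((2,2)))>0
    P=w[m][:,:2];print(t,m.sum(),cv2.minAreaRect(P.astype(np.float32)),np.median(w[m][:,2]));return P
z=w[...,2]
rect((z>.046)&(z<.06),"case")
P=rect((z>.004)&(z<.1),"dock")
mk=masks(d["img"])
ow=(mk["orange"]|mk["yellow"])
rect(ow&(z>.029)&(z<.045),"hood");rect(ow&(z>.0235)&(z<.03),"lip");rect(mk["blue"],"blue");rect(ow&(z>.017)&(z<.0225),"yellow")
# dimension along dock axes for different yaw
a=np.radians(-16.3);M=np.array([[np.cos(a),np.sin(a)],[-np.sin(a),np.cos(a)]])
Q=(w[...,:2]-[.6095,-.2249])@M.T
for t,m in(("case",(z>.046)&(z<.06)),("hood",ow&(z>.029)&(z<.045)),("lip",ow&(z>.0235)&(z<.03)),("blue",mk["blue"]),("yellow",ow&(z>.017)&(z<.0225))):
    q=Q[m&reg];print(t,np.percentile(q,[1,99],axis=0).round(4).tolist())
E
```

```text
case 3984 ((0.6093116998672485, -0.22682064771652222), (0.0448063462972641, 0.09021231532096863), 70.84407043457031) nan
dock 19043 ((nan, nan), (0.0, 0.0), 0.0) nan
hood 2139 ((0.5355202555656433, -0.20584069192409515), (0.06278923898935318, 0.04733329266309738), 73.31377410888672) nan
lip 1975 ((0.6878828406333923, -0.248881533741951), (0.06058868393301964, 0.029438193887472153), 73.16829681396484) nan
blue 0 ((0.0, 0.0), (0.0, 0.0), 0.0) nan
yellow 471 ((0.5614895224571228, -0.2113156020641327), (0.03547118231654167, 0.01602243073284626), 71.23764038085938) nan
case [[-0.031, -0.0208], [0.0469, 0.022]]
hood [[-0.0913, -0.03], [-0.0522, 0.0298]]
lip [[0.0696, -0.0299], [0.0973, 0.0295]]
  return _methods._mean(a, axis=axis, dtype=dtype,
  ret = ret.dtype.type(ret / rcount)
Traceback (most recent call last):
IndexError: index -1 is out of bounds for axis 0 with size 0
```

Request:
play_rows(angular=[[0,0,-0.0066],[0,0,0],[0,0,0],[0,0,0],[0,0,0],[0,0,0],[0,0,0],[0,0,0],[0,0,0],[0,0,0],[0,0,0],[0,0,0]], translation=[[0.1,0,0.1],[0,0,0.3],[0,0,0.35],[0,0,0.35],[0,0,0.35],[0,0,0.35],[0,0,0.3],[0,0,0.2],[0,0,0.2],[0,0,0.1],[0,0,0.1],[0,0,0]], gripper=[-1,-1,-1,-1,-1,-1,-1,-1,-1,-1,-1,-1])

```text
time_s: 3.45
ee_pos: [0.6172, -0.2266, 0.0333]
eef_rot: [-180.0, 0.1, -16.3]
contact_force: [-0.0, -0.3, -0.2]
finger_gap: 0.998
gripper_force: 0.0
```

```bash
python3 - <<'E'
from station import ctrl,vision
from h import *
import pickle
s=ctrl.observe();d=vision.get_image("wrist");pickle.dump((s,d),open("w2.pkl","wb"))
print(s["time_s"],s["ee_pos"],s["eef_rot"],s["contact_force"])
w=cloud(d,tool(s)@d["hand_eye"]);z=w[...,2]
cv2.imwrite("pics/w2.png",d["img"][:,:,::-1])
a=np.radians(-16.3);M=np.array([[np.cos(a),np.sin(a)],[-np.sin(a),np.cos(a)]])
Q=(w[...,:2]-[.6095,-.2249])@M.T
m=(z>.047)&(z<.056)&(abs(Q[...,1])<.035)&(abs(Q[...,0])<.07)
q=Q[m];print(m.sum(),np.percentile(q,[1,99],axis=0).round(4).tolist(),cv2.minAreaRect(w[m][:,:2].astype(np.float32)),np.median(z[m]))
print("tcp",M@(s["ee_pos"][:2]-[.6095,-.2249]))
E
```

```text
3.45 [ 0.61721813 -0.22663884  0.03329683] [-1.79999647e+02  9.42220276e-02 -1.62817630e+01] [-0.01984133 -0.31136117 -0.16317148]
22047 [[-0.0256, -0.0208], [0.0475, 0.0217]] ((0.6187781691551208, -0.22714531421661377), (0.04426494240760803, 0.07683165371417999), 73.33036041259766) 0.05266769042644637
tcp [0.00789594 0.00049727]
```

View pics/w2.png

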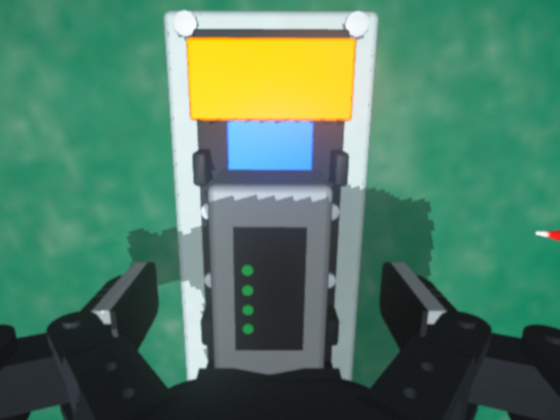

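The close wrist view shows the case at (270,290) centred between the open fingers, with the blue tongue at (270,145) going under the lip. I'll descend and grip.

Request:
play_rows(angular=[[0,0,0],[0,0,0],[0,0,0],[0,0,0],[0,0,0],[0,0,0],[0,0,0],[0,0,0],[0,0,0],[0,0,0],[0,0,0],[0,0,0]], translation=[[0,0,0.1],[0,0,0.09],[0,0,0],[0,0,0],[0,0,0],[0,0,0],[0,0,0],[0,0,0],[0,0,0],[0,0,0],[0,0,0],[0,0,0]], gripper=[-1,-1,-1,-0.6,-0.3,-0.1,0,0.2,0.5,1,1,1], grip_force=60)

```text
time_s: 4.5
ee_pos: [0.618, -0.2275, 0.0199]
eef_rot: [180.0, -0.1, -16.3]
contact_force: [-1.3, 0.5, 5.9]
finger_gap: 0.507
gripper_force: 61.9
```

Request:
play_rows(angular=[[0,0,0],[0,0,0],[0,0,0],[0,0,0]], translation=[[0,0,0],[0,0,0],[0,0,0],[0,0,0]], gripper=[1,1,1,1])

```text
time_s: 4.83
ee_pos: [0.6181, -0.2275, 0.02]
eef_rot: [180.0, -0.1, -16.3]
contact_force: [-0.7, 0.9, 6.6]
finger_gap: 0.51
gripper_force: 61.9
```

Request:
play_rows(angular=[[0,0,0],[0,0,0],[0,0,0],[0,0,0]], translation=[[0,0,-0.012],[0,0,-0.013],[0,0,0],[0,0,0]], gripper=[1,1,1,1])

```text
time_s: 5.17
ee_pos: [0.6174, -0.2273, 0.0208]
eef_rot: [180.0, 0.1, -16.3]
contact_force: [0.2, -0.2, -4.2]
finger_gap: 0.504
gripper_force: 61.2
```

Request:
play_rows(angular=[[0,0,0],[0,0,0],[0,0,0],[0,0,0],[0,0,0],[0,0,0]], translation=[[-0.006,0,0.005],[-0.012,0,0],[-0.012,0,0],[-0.012,0,0],[-0.006,0,0],[0,0,0]], gripper=[1,1,1,1,1,1])

```text
time_s: 5.67
ee_pos: [0.6139, -0.2262, 0.0209]
eef_rot: [180.0, 0.0, -16.3]
contact_force: [-0.2, -0.6, -2.7]
finger_gap: 0.506
gripper_force: 61.2
```

```bash
cat > f.py <<'E'
from station import ctrl
from h import *
s=ctrl.observe();T=tool(s)
a=np.radians(-16.3);M=np.array([[np.cos(a),np.sin(a)],[-np.sin(a),np.cos(a)]])
print(s["time_s"],"dock-xy mm",((M@(s["ee_pos"][:2]-[.6095,-.2249]))*1e3).round(2),"z",round(s["ee_pos"][2]*1e3,2),"F dock",(M@s["contact_force"][:2]).round(2),s["contact_force"][2].round(2),"rot",s["eef_rot"].round(2),"tq",(M@s["wrist_torque"][:2]).round(2),"j6",s["joint_positions"].round(1))
E
python3 f.py
```

```text
5.6667 dock-xy mm [ 4.58 -0.06] z 20.94 F dock [ 0.  -0.6] -2.73 rot [ 1.7999e+02  1.0000e-02 -1.6350e+01] tq [-0.04 -0.03] j6 [-20.2  33.4  -1.5  55.1  -0.  176.1]
```

Request:
play_rows(angular=[[0,0,0],[0,0,0],[0,0,0],[0,0,0],[0,0,0]], translation=[[-0.007,0,0],[-0.007,0,0],[-0.007,0,0],[-0.004,0,0],[0,0,0]], gripper=[1,1,1,1,1])

```text
time_s: 6.08
ee_pos: [0.612, -0.2257, 0.0209]
eef_rot: [180.0, 0.0, -16.3]
contact_force: [0.7, 0.0, -4.1]
finger_gap: 0.51
gripper_force: 61.2
```

```bash
python3 f.py
```

```text
6.0833 dock-xy mm [ 2.65 -0.06] z 20.91 F dock [0.71 0.25] -4.15 rot [ 1.7999e+02  1.0000e-02 -1.6350e+01] tq [ 0.03 -0.01] j6 [-20.2  33.2  -1.8  54.9  -0.  176.1]
```

Request:
play_rows(angular=[[0,0,0],[0,0,0],[0,0,0],[0,0,0],[0,0,0]], translation=[[-0.007,0,0],[-0.007,0,0],[-0.007,0,0],[-0.004,0,0],[0,0,0]], gripper=[1,1,1,1,1])

```text
time_s: 6.5
ee_pos: [0.6107, -0.2253, 0.0211]
eef_rot: [180.0, -0.1, -16.3]
contact_force: [2.1, 0.1, -3.3]
finger_gap: 0.504
gripper_force: 61.3
```

```bash
python3 f.py
```

```text
6.5 dock-xy mm [ 1.25 -0.07] z 21.12 F dock [1.99 0.64] -3.31 rot [ 1.7999e+02 -6.0000e-02 -1.6350e+01] tq [ 0.03 -0.64] j6 [-20.3  33.1  -2.1  54.7  -0.  176.1]
```

Request:
play_rows(angular=[[0,0,0],[0,0,0],[0,0,0],[0,0,0],[0,0,0]], translation=[[-0.006,0,0],[-0.006,0,0],[-0.006,0,0],[0,0,0],[0,0,0]], gripper=[1,1,1,1,1])

```text
time_s: 6.92
ee_pos: [0.6094, -0.225, 0.0212]
eef_rot: [180.0, -0.1, -16.3]
contact_force: [5.2, -1.6, -3.6]
finger_gap: 0.502
gripper_force: 61.3
```

```bash
python3 f.py
```

```text
6.9167 dock-xy mm [-0.11 -0.09] z 21.15 F dock [ 5.42 -0.1 ] -3.63 rot [ 1.7999e+02 -6.0000e-02 -1.6350e+01] tq [ 0.   -1.11] j6 [-20.3  33.   -2.4  54.6  -0.  176.1]
```

Request:
play_rows(angular=[[0,0,0],[0,0,0],[0,0,0],[0,0,0],[0,0,0],[0,0,0]], translation=[[-0.006,0,0],[-0.006,0,0],[-0.006,0,0],[-0.002,0,0],[0,0,0],[0,0,0]], gripper=[1,1,1,1,1,1])

```text
time_s: 7.42
ee_pos: [0.6085, -0.2247, 0.0213]
eef_rot: [180.0, -0.1, -16.3]
contact_force: [5.3, -2.0, -3.9]
finger_gap: 0.509
gripper_force: 61.3
```

```bash
python3 f.py
```

```text
7.4167 dock-xy mm [-1.07 -0.06] z 21.34 F dock [ 5.62 -0.46] -3.9 rot [ 1.7999e+02 -1.3000e-01 -1.6340e+01] tq [-0.02 -1.57] j6 [-20.3  32.8  -2.6  54.5   0.  176.1]
```

Request:
play_rows(angular=[[0,0,0],[0,0,0],[0,0,0],[0,0,0]], translation=[[-0.005,0,0],[-0.005,0,0],[0,0,0],[0,0,0]], gripper=[1,1,1,1])

```text
time_s: 7.75
ee_pos: [0.608, -0.2245, 0.0214]
eef_rot: [180.0, -0.2, -16.3]
contact_force: [7.6, -2.3, -4.7]
finger_gap: 0.507
gripper_force: 61.4
```

```bash
python3 f.py
```

```text
7.75 dock-xy mm [-1.58 -0.08] z 21.44 F dock [ 7.95 -0.02] -4.73 rot [ 1.7999e+02 -1.6000e-01 -1.6340e+01] tq [ 0.11 -1.76] j6 [-20.3  32.7  -2.7  54.4   0.  176.1]
```

Request:
play_rows(angular=[[0,0,0]], translation=[[0,0,0]], gripper=[1])

```text
time_s: 7.83
ee_pos: [0.6079, -0.2245, 0.0214]
eef_rot: [180.0, -0.2, -16.3]
contact_force: [7.3, -2.5, -4.2]
finger_gap: 0.504
gripper_force: 61.3
```

```bash
python3 f.py
```

```text
7.8333 dock-xy mm [-1.6  -0.07] z 21.41 F dock [ 7.68 -0.36] -4.2 rot [ 1.7999e+02 -1.6000e-01 -1.6340e+01] tq [ 0.04 -1.78] j6 [-20.3  32.7  -2.7  54.4   0.  176.1]
```

Request:
play_rows(angular=[[0,0,0],[0,0,0],[0,0.0175,0],[0,0.0175,0],[0,0.0175,0],[0,0,0],[0,0,0]], translation=[[-0.005,0,0],[0,0,0],[-0.0016,0,-0.024],[-0.0016,0,-0.024],[-0.0016,0,-0.024],[0,0,0],[0,0,0]], gripper=[1,1,1,1,1,1,1])

```text
time_s: 8.42
ee_pos: [0.607, -0.2243, 0.0277]
eef_rot: [180.0, -4.7, -16.3]
contact_force: [7.6, -3.3, -4.9]
finger_gap: 0.505
gripper_force: 61.6
```

```bash
python3 f.py
```

```text
8.4167 dock-xy mm [-2.53 -0.08] z 27.71 F dock [ 8.26 -1.02] -4.87 rot [179.99  -4.73 -16.35] tq [ 0.07 -1.82] j6 [-20.4  29.4  -8.2  47.7   0.3 175.9]
```

Request:
play_rows(angular=[[0,0.0175,0],[0,0.0175,0],[0,0.0175,0],[0,0.0175,0],[0,0,0],[0,0,0]], translation=[[-0.0016,0,-0.024],[-0.0016,0,-0.024],[-0.0016,0,-0.024],[-0.0016,0,-0.024],[0,0,0],[0,0,0]], gripper=[1,1,1,1,1,1])

```text
time_s: 8.92
ee_pos: [0.6058, -0.2239, 0.0357]
eef_rot: [180.0, -10.8, -16.3]
contact_force: [9.0, -1.1, -2.9]
finger_gap: 0.507
gripper_force: 61.6
```

```bash
python3 f.py
```

```text
8.9167 dock-xy mm [-3.86 -0.07] z 35.65 F dock [8.98 1.44] -2.91 rot [179.99 -10.76 -16.34] tq [ 0.07 -1.58] j6 [-20.7  25.4 -15.2  38.7   0.8 175.8]
```

Request:
play_rows(angular=[[0,0.0175,0],[0,0.0175,0],[0,0.0175,0],[0,0.0175,0],[0,0,0],[0,0,0]], translation=[[-0.001,0,-0.024],[-0.001,0,-0.024],[-0.001,0,-0.024],[-0.001,0,-0.024],[0,0,0],[0,0,0]], gripper=[1,1,1,1,1,1])

```text
time_s: 9.42
ee_pos: [0.6039, -0.2234, 0.0434]
eef_rot: [180.0, -16.8, -16.3]
contact_force: [7.9, -1.4, -1.6]
finger_gap: 0.508
gripper_force: 61.8
```

```bash
python3 f.py; python3 - <<'E'
from station import ctrl,vision
import cv2
a=vision.get_image("scene")["img"][250:350,270:450];b=vision.get_image("wrist")["img"]
cv2.imwrite("pics/t1.png",cv2.hconcat([cv2.resize(a,(432,240)),cv2.resize(b,(320,240))])[:,:,::-1])
E
```

```text
9.4167 dock-xy mm [-5.84 -0.1 ] z 43.36 F dock [8.03 0.85] -1.65 rot [179.99 -16.79 -16.34] tq [ 0.13 -1.36] j6 [-20.9  21.8 -22.1  29.4   1.3 175.6]
```

View pics/t1.png

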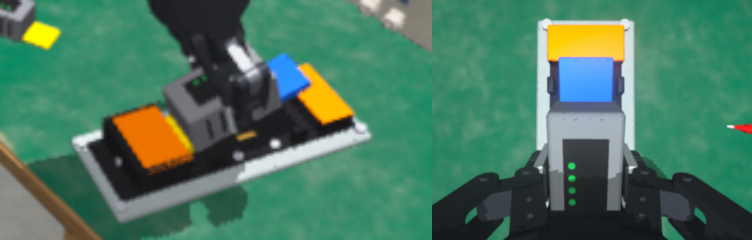

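The picture shows the blue tongue raised above the lip (right of the gripper in the scene crop, (585,80) in the wrist view). The yellow tongue is still under the hood. Next I draw the pack out along its own x.

Request:
play_rows(angular=[[0,0,0],[0,0,0],[0,0,0],[0,0,0],[0,0,0],[0,0,0]], translation=[[0.015,0,0],[0.025,0,0],[0.03,0,0],[0.03,0,0],[0.02,0,0],[0,0,0]], gripper=[1,1,1,1,1,1])

```text
time_s: 10.02
ee_pos: [0.6107, -0.2253, 0.044]
eef_rot: [180.0, -16.5, -16.3]
contact_force: [-0.3, -0.9, -2.6]
finger_gap: 0.502
gripper_force: 61.6
```

```bash
python3 f.py
```

```text
10.0167 dock-xy mm [ 1.26 -0.09] z 43.98 F dock [-0.03 -0.97] -2.65 rot [179.99 -16.46 -16.35] tq [0.01 0.46] j6 [-20.9  22.5 -20.7  30.4   1.3 175.7]
```

Request:
play_rows(angular=[[0,0,0],[0,0,0],[0,0,0],[0,0,0],[0,0,0],[0,0,0]], translation=[[0.03,0,0],[0.04,0,0],[0.04,0,0],[0.04,0,0],[0.03,0,0],[0,0,0]], gripper=[1,1,1,1,1,1])

```text
time_s: 10.52
ee_pos: [0.6252, -0.2296, 0.0488]
eef_rot: [180.0, -16.6, -16.3]
contact_force: [0.4, -0.1, -2.4]
finger_gap: 0.506
gripper_force: 61.6
```

```bash
python3 f.py
```

```text
10.5167 dock-xy mm [16.37 -0.11] z 48.82 F dock [ 0.47 -0.01] -2.39 rot [179.99 -16.59 -16.34] tq [-0.    0.41] j6 [-20.7  23.3 -18.4  31.8   1.2 175.8]
```

Request:
play_rows(angular=[[0,0,0],[0,0,0],[0,0,0],[0,0,0],[0,0,0],[0,0,0],[0,0,0],[0,0,0]], translation=[[0.04,0,0],[0.05,0,0],[0.05,0,0],[0.05,0,0],[0.05,0,0],[0.05,0,0],[0.03,0,0],[0,0,0]], gripper=[1,1,1,1,1,1,1,1])

```text
time_s: 11.18
ee_pos: [0.6487, -0.2365, 0.056]
eef_rot: [180.0, -16.6, -16.3]
contact_force: [-0.4, -0.4, -2.2]
finger_gap: 0.505
gripper_force: 61.6
```

```bash
python3 f.py
```

```text
11.1833 dock-xy mm [40.89 -0.14] z 56.04 F dock [-0.28 -0.46] -2.2 rot [179.99 -16.59 -16.34] tq [0.01 0.42] j6 [-20.6  24.9 -14.4  34.2   1.2 176. ]
```

Request:
play_rows(angular=[[0,0,0],[0,0,0],[0,0,0],[0,0,0],[0,0,0],[0,0,0],[0,0,0]], translation=[[0.03,0,-0.1],[0.06,0,-0.2],[0.075,0,-0.25],[0.075,0,-0.25],[0.06,0,-0.2],[0.03,0,-0.1],[0,0,0]], gripper=[1,1,1,1,1,1,1])

```text
time_s: 11.77
ee_pos: [0.6493, -0.2367, 0.1506]
eef_rot: [180.0, -16.8, -16.3]
contact_force: [0.6, 0.3, -3.3]
finger_gap: 0.509
gripper_force: 61.7
```

```bash
python3 f.py; python3 - <<'E'
from station import ctrl
from h import *
s=ctrl.observe();T=tool(s)
G=R.from_euler("xyz",[180,0,25],degrees=True).as_matrix()
# level first (8 rows about tool y), then yaw
rv=R.from_matrix(T[:3,:3].T@G).as_rotvec();print(rv,np.degrees(np.linalg.norm(rv)))
plan(s,np.array([.60,.1745,.15])-s["ee_pos"],rv,16)
E
```

```text
11.7667 dock-xy mm [41.52 -0.2 ] z 150.55 F dock [0.48 0.41] -3.33 rot [179.98 -16.78 -16.34] tq [-0.06  0.4 ] j6 [-20.6  20.2  -6.5  46.6   1.2 176. ]
[ 0.10603039 -0.27979096 -0.71637096] 44.48133708603963
ang [0.0044, -0.0117, -0.0298]
tr [[-0.122, -0.297, -0.036], [-0.109, -0.303, -0.032], [-0.096, -0.308, -0.029], [-0.083, -0.312, -0.025], [-0.069, -0.315, -0.022], [-0.055, -0.318, -0.018], [-0.041, -0.321, -0.015], [-0.027, -0.322, -0.013], [-0.013, -0.323, -0.01], [0.002, -0.323, -0.008], [0.016, -0.323, -0.006], [0.03, -0.322, -0.004], [0.045, -0.32, -0.003], [0.059, -0.318, -0.002], [0.073, -0.315, -0.001], [0.087, -0.312, 0.0]]
```

Request:
play_rows(angular=[[0.0044,-0.0117,-0.0298],[0.0044,-0.0117,-0.0298],[0.0044,-0.0117,-0.0298],[0.0044,-0.0117,-0.0298],[0.0044,-0.0117,-0.0298],[0.0044,-0.0117,-0.0298],[0.0044,-0.0117,-0.0298],[0.0044,-0.0117,-0.0298]], translation=[[-0.122,-0.297,-0.036],[-0.109,-0.303,-0.032],[-0.096,-0.308,-0.029],[-0.083,-0.312,-0.025],[-0.069,-0.315,-0.022],[-0.055,-0.318,-0.018],[-0.041,-0.321,-0.015],[-0.027,-0.322,-0.013]], gripper=[1,1,1,1,1,1,1,1])

```text
time_s: 12.43
ee_pos: [0.6226, -0.0295, 0.1464]
eef_rot: [178.6, -8.0, 4.6]
contact_force: [1.4, 0.2, -3.5]
finger_gap: 0.504
gripper_force: 62.0
```

Request:
play_rows(angular=[[0.0044,-0.0117,-0.0298],[0.0044,-0.0117,-0.0298],[0.0044,-0.0117,-0.0298],[0.0044,-0.0117,-0.0298],[0.0044,-0.0117,-0.0298],[0.0044,-0.0117,-0.0298],[0.0044,-0.0117,-0.0298],[0.0044,-0.0117,-0.0298],[0,0,0],[0,0,0],[0,0,0]], translation=[[-0.013,-0.323,-0.01],[0.002,-0.323,-0.008],[0.016,-0.323,-0.006],[0.03,-0.322,-0.004],[0.045,-0.32,-0.003],[0.059,-0.318,-0.002],[0.073,-0.315,-0.001],[0.087,-0.312,0],[0,0,0],[0,0,0],[0,0,0]], gripper=[1,1,1,1,1,1,1,1,1,1,1])

```text
time_s: 13.35
ee_pos: [0.5988, 0.1745, 0.1468]
eef_rot: [-179.8, 0.3, 24.9]
contact_force: [0.2, -0.3, -4.2]
finger_gap: 0.507
gripper_force: 62.2
```

```bash
python3 f.py; python3 - <<'E'
from station import ctrl,vision
import cv2
a=vision.get_image("scene")["img"][150:300,150:350];b=vision.get_image("wrist")["img"]
cv2.imwrite("pics/t2.png",cv2.hconcat([cv2.resize(a,(400,300)),cv2.resize(b,(400,300))])[:,:,::-1])
E
```

```text
13.35 dock-xy mm [-122.36  380.39] z 146.79 F dock [ 0.25 -0.28] -4.19 rot [-179.84    0.3    24.93] tq [ 0.03 -0.06] j6 [1.620e+01 2.560e+01 4.600e+00 6.930e+01 1.000e-01 1.713e+02]
```

View pics/t2.png

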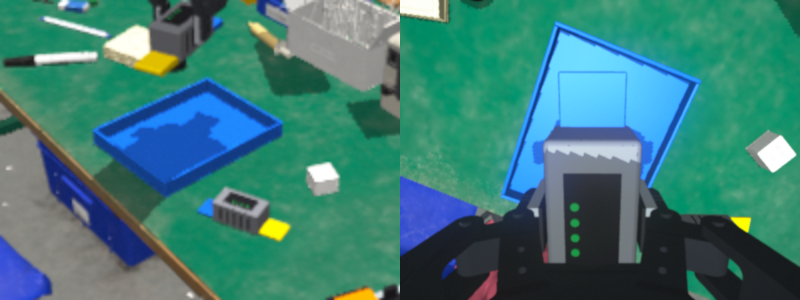

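The picture shows the pack held level above the blue tray (wrist view: tray around (600,110), case at (590,205)). Now I lower it.

Request:
play_rows(angular=[[0,0,0],[0,0,0],[0,0,0],[0,0,0],[0,0,0],[0,0,0],[0,0,0],[0,0,0],[0,0,0],[0,0,0],[0,0,0]], translation=[[0,0,0.1],[0,0,0.2],[0,0,0.2],[0,0,0.2],[0,0,0.2],[0,0,0.2],[0,0,0.2],[0,0,0.15],[0,0,0.07],[0,0,0.04],[0,0,0]], gripper=[1,1,1,1,1,1,1,1,1,1,1])

```text
time_s: 14.37
ee_pos: [0.5985, 0.1744, 0.0226]
eef_rot: [-179.8, 0.3, 24.9]
contact_force: [-0.3, -0.7, -3.9]
finger_gap: 0.508
gripper_force: 62.2
```

```bash
python3 f.py
```

```text
14.3667 dock-xy mm [-122.67  380.18] z 22.57 F dock [-0.07 -0.73] -3.87 rot [-179.82    0.26   24.89] tq [ 0.01 -0.01] j6 [ 1.620e+01  3.090e+01 -6.100e+00  5.330e+01  1.000e-01  1.713e+02]
```

Request:
play_rows(angular=[[0,0,0],[0,0,0],[0,0,0],[0,0,0],[0,0,0],[0,0,0],[0,0,0],[0,0,0]], translation=[[0,0,0.025],[0,0,0.025],[0,0,0.02],[0,0,0.015],[0,0,0.015],[0,0,0.015],[0,0,0],[0,0,0]], gripper=[1,1,1,1,1,1,1,1])

```text
time_s: 15.03
ee_pos: [0.5986, 0.175, 0.0138]
eef_rot: [-179.8, 0.2, 24.9]
contact_force: [-0.1, 0.3, -3.4]
finger_gap: 0.508
gripper_force: 62.2
```

```bash
python3 f.py
```

```text
15.0333 dock-xy mm [-122.72  380.75] z 13.82 F dock [-0.14  0.3 ] -3.43 rot [-179.83    0.23   24.93] tq [-0.   -0.05] j6 [ 1.620e+01  3.140e+01 -6.600e+00  5.220e+01  1.000e-01  1.713e+02]
```

Request:
play_rows(angular=[[0,0,0],[0,0,0],[0,0,0],[0,0,0],[0,0,0]], translation=[[0,0,0.012],[0,0,0.012],[0,0,0.012],[0,0,0],[0,0,0]], gripper=[1,1,1,1,1])

```text
time_s: 15.45
ee_pos: [0.5987, 0.175, 0.0119]
eef_rot: [-179.8, 0.2, 24.9]
contact_force: [-3.9, -0.5, 6.7]
finger_gap: 0.503
gripper_force: 63.3
```

```bash
python3 f.py
```

```text
15.45 dock-xy mm [-122.62  380.78] z 11.95 F dock [-3.59 -1.58] 6.74 rot [-179.84    0.18   24.93] tq [-0.33  0.34] j6 [ 1.620e+01  3.150e+01 -6.800e+00  5.190e+01  1.000e-01  1.713e+02]
```

Request:
play_rows(angular=[[0,0,0],[0,0,0],[0,0,0],[0,0,0],[0,0,0],[0,0,0],[0,0,0],[0,0,0],[0,0,0],[0,0,0]], translation=[[0,0,-0.012],[0,0,0],[0,0,0],[0,0,0],[0,0,0],[0,0,0],[0,0,0],[0,0,0],[0,0,0],[0,0,0]], gripper=[1,1,0,-0.1,-0.3,-0.6,-1,-1,-1,-1], grip_force=20)

```text
time_s: 16.28
ee_pos: [0.5986, 0.175, 0.0119]
eef_rot: [-179.8, 0.2, 24.9]
contact_force: [0.1, -0.0, -0.8]
finger_gap: 1.0
gripper_force: 0.0
```

Request:
play_rows(angular=[[0,0,0],[0,0,0],[0,0,0],[0,0,0],[0,0,0],[0,0,0],[0,0,0],[0,0,0],[0,0,0]], translation=[[0,0,-0.05],[0,0,-0.1],[0,0,-0.2],[0,0,-0.3],[0,0,-0.4],[0,0,-0.4],[0,0,-0.3],[0,0,-0.1],[0,0,0]], gripper=[-1,-1,-1,-1,-1,-1,-1,-1,-1])

```text
time_s: 17.03
ee_pos: [0.6007, 0.1752, 0.1632]
eef_rot: [-179.9, -0.1, 24.9]
contact_force: [0.4, -0.3, -0.3]
finger_gap: 0.991
gripper_force: 0.0
```

```bash
python3 f.py; python3 - <<'E'
from station import ctrl,vision
from h import *
s=ctrl.observe();d=vision.get_image("wrist");w=cloud(d,tool(s)@d["hand_eye"]);z=w[...,2]
m=(z>.036)&(z<.055)&(abs(w[...,0]-.6)<.08)&(abs(w[...,1]-.175)<.06);P=w[m]
print(cv2.minAreaRect(P[:,:2].astype(np.float32)),np.median(P[:,2]))
A=np.c_[P[:,:2],np.ones(len(P))];g=np.median(P[:,2]);k=abs(P[:,2]-g)<.004
print("slope",np.linalg.lstsq(A[k],P[k,2],rcond=None)[0])
a=vision.get_image("scene")["img"][150:300,150:350]
cv2.imwrite("pics/t3.png",cv2.hconcat([cv2.resize(a,(400,300)),cv2.resize(d["img"],(400,300))])[:,:,::-1])
E
```

```text
17.0333 dock-xy mm [-120.78  381.56] z 163.17 F dock [ 0.45 -0.15] -0.32 rot [-1.7987e+02 -7.0000e-02  2.4930e+01] tq [-0.04  0.02] j6 [1.620e+01 2.510e+01 6.100e+00 7.100e+01 1.000e-01 1.713e+02]
((0.5980560183525085, 0.17487913370132446), (0.07930747419595718, 0.0444069467484951), 24.639190673828125) 0.044674559934624075
slope [-0.00302212 -0.00117542  0.0466365 ]
```

View pics/t3.png

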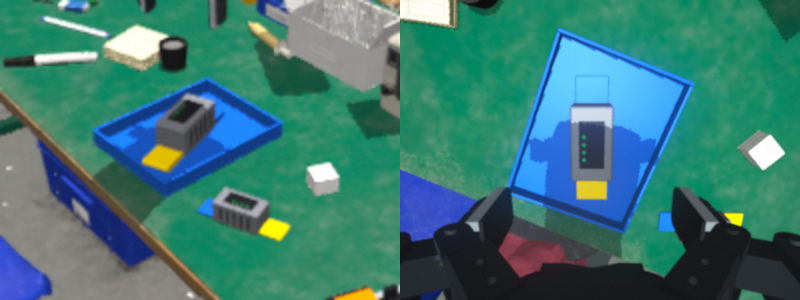

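The picture shows the pack flat in the middle of the tray (wrist view (592,150)), the gripper clear, and the module and pen where they were. I'll hand the job in.

```bash
python3 -c "
from station import ctrl
print(ctrl.close_job())"
```

```text
the job is handed in; nothing more can be done
None
```

The pack is out of the dock and lying flat, right side up and released near the centre of the blue tray; the job was handed in at about 17 s and returned no verdict.

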